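# Set the detector's light attenuator to the third click and zero it

## Task

Let more light into the fluorescence detector: with a fingertip, gently slide the attenuator lever on its deck along the slot, counting its clicks by feel, until it rests in the third click from the shut end (the shut stop by the dot is not a click; the lever may have been left shut or already in the first click), and never let it slip past the third click, which would flood the light sensor. Then, and only then, press the round zero key on the deck all the way down and let it come back up. Only push with the fingers: do not pinch the lever, and leave the jar, the bottle, the tape roll and the screwdriver where they are.

Things in the scene. Friction and masses are not known exactly. Their poses are not given: they have to be found in the camera images.
- detector: Fixed white instrument case on the bench, turned a little: 240 mm deep (its x) by 300 mm wide (its y) by 120 mm high, flat grey deck on top. Origin: centre of its underside, at bench height; x points to its back, y to its left as seen from its front (front faces the robot), z up. The deck is clear of raised parts within 40 mm of the lever's path and of the zero key.
- attenuator (a joint): Lever position, m, growing along the detector's +y. 0 = shut stop, marked by a dot; clicks (sprung detents) at 0.016, 0.032, 0.048 (third), 0.064 (fourth, open end), each marked by a bar, longer towards open. Leaving a click takes about 6 N at first, falling to nothing half-way (8 mm on); past there the lever snaps on by itself into the next; let go earlier, it springs back. Starts at 0 or 0.016.
- knob_top (a point): Centre of the top of the lever's knob, 27 mm above the deck; moves with the lever. Black ribbed knob on a thin stem, 20 mm across the slot (detector x) by 12 mm along it (detector y), from 8 to 27 mm above the deck, white index line on top. With the lever at 0 it stands at x = -30, y = 0 mm of the detector. The slot runs along detector y in a 1 mm thick aluminium scale plate.
- zero_key (a joint): How far the zero key is pressed, m: 0 up, 0.005 fully down. Spring, 1.5 N to start and 5 N fully down; it comes back up when let go.
- zero_key_top (a point): Centre of the top of the round zero key, at the front right of the deck (x = -75, y = -100 mm of the detector): 24 mm across, 10 mm above the deck when up, in a flat dark collar 36 mm across and 4 mm high. Pressed straight down.
- hatch_pull (a point): Top centre of the black pull (18 mm across, 18 mm above the deck) of the closed flow-cell hatch, a fixed square plate 95 x 95 mm, 8 mm high, on the back right of the deck. Left of it stands a fixed finned lamp cover, 80 x 75 mm, 12 mm high. Neither is touched.
- vial_jar: Loose small glass jar with a white cap, 40 mm across, 55 mm high, on the back left of the deck. Origin: centre of its underside. Leave alone.
- amber_bottle: Loose amber glass bottle with a black cap, 68 mm across, 130 mm high, on the bench to the right of the detector. Origin: centre of its underside. Leave alone.
- tape_roll: Loose roll of paper tape lying flat on the bench to the left of the detector, 64 mm across, 19 mm high. Origin: centre of its underside. Leave alone.
- screwdriver: Loose black screwdriver, 160 mm long, 26 mm thick, lying on the bench in front of the detector. Origin: under its middle; x points along it to the tip. Leave alone.

How it is judged (in metres and radians):
On the way, in this order (a step that is already met when the one before it is completed fails the run):
1. the lever rests in the third click (value of joint attenuator between 0.0455 and 0.0505 m and velocity of joint attenuator between -0.01 and 0.01 m/s), for 0.2 s.
2. the zero key is pressed down, the lever still in the third click (value of joint attenuator between 0.0455 and 0.0505 m and value of joint zero_key above 0.004 m), for 0.05 s.
At the end, for the whole second after the job is handed in: The lever rests in the third click (joint value 0.048, within 2.5 mm), the zero key has been pressed (at least 4 of its 5 mm) after that and is up again, and the jar, bottle, tape roll and screwdriver are within 15 mm of where they stood (value of joint attenuator between 0.0455 and 0.0505 m and value of joint zero_key below 0.001 m and distance of each of vial_jar, amber_bottle, tape_roll, screwdriver from where it was at the start of the episode below 0.015 m); the robot touches nothing.
It fails at once if the lever slips past the third click, over the crest towards the fourth (value of joint attenuator above 0.057 m).
It fails at once if the zero key is pressed while the lever is not in the third click (value of joint zero_key above 0.003 m and not (value of joint attenuator between 0.0455 and 0.0505 m)).
It fails at once if the lever is pinched or forced (more than 30 N on it) (contact force between any of the fingers, the arm and attenuator above 30 N).
It fails at once if the jar, the bottle, the tape roll or the screwdriver is moved or lifted (more than 15 mm) (distance of any of vial_jar, amber_bottle, tape_roll, screwdriver from where it was at the start of the episode above 0.015 m).
It also fails if it takes over 56 s, if anything falls off the work surface, if the arm or the gripper's body presses on something with over 40 N, if the wrist force passes 120 N, or if a joint passes its speed limit or range.

## Robot

A 6-joint arm with a two-finger parallel gripper is mounted at the origin on the work surface. World frame = base frame: x ahead of the robot, y to its left, z up, the work surface at z = 0. Lengths are in m, angles in degrees, forces in N, time in s.
With the tool pointing down it reaches from about 0.25 to 0.775 m from the base axis. Payload 8.9 kg.
Tool frame: the origin (TCP) lies between the finger pads; the fingertips stand 25 mm ahead of it and the grasp point (between the pads) lies 6 mm ahead of it; y points along the fingers, z is the direction in which the jaws open and shut, and the axes are right-handed (so a half turn about y gives the same grasp; the last joint's range is limited). The gripper opens to 85 mm and grips with 20 to 120 N. Pads are 22 mm wide; open, the fingers measure 114 mm over their backs; the gripper's body (76 mm by 85 mm) begins 54 mm behind the grasp point. The pads swing forward as they close: fully open they stand 13 mm farther back than shut.
Start: joints at [-80.231, 16.656, -8.789, 64.555, 0, 82.019], TCP at [0.16, -0.5, 0.256] pointing down, gripper open.
Joint ranges: [-144.48, 144.48], [-52.06, 99.96], [-74.48, 78.29], [-112.23, 115.85], [-86.99, 84.42], [-180, 180]. Speed limits (degrees/s): [127.2, 127.2, 159.86, 180, 180, 180].

## Interface

Orientations are given as a 3x3 rotation matrix whose columns are the frame's x, y, z axes.
In Python, from workcell import readout, vision, bot gives the robot as it stands.
- The arm moves only by the tool drive_tool, never from a script. Its argument "steps" is a list of rows, each a list of 5 numbers: the shift along the tool's x, y, z in cm, then the turn about the tool's y in rad, then the finger opening in cm, from 0 to 8.54. In form: [[tx, ty, tz, twist, claw], ...]. A call has 1 to 20 rows; each row is the pose to reach, as a shift and turn from the pose commanded when the call began, along the tool's axes at that moment; what a row does not reach only later rows make up. A row lasts 1/12 s, in which the tool goes at most 41.7 mm and 7.16 degrees, less where a joint would pass 70% of its speed; a pose out of reach is approached as far as the arm can. A call with a gripper value outside its range is refused whole. The fingers move at their own pace and stop on an object; "squeeze" is the grip in N (left out, the last holds). Time passes only in rows, so rows that repeat a pose let the fingers close. It gives the time, the measured TCP pose, the force and the opening at its end, in the units of the state.
- readout.read_state(): the state, without advancing time (a new reading comes with each control period).
- vision.snapshot(name): name is "side" or "top"; returns the picture (420x560x3 uint8, red, green, blue); there is no depth.
- vision.camera_info(name): a dict with "intrinsics" (3x3 intrinsics, pixels), "rvec" (rotation vector, rad) and "tvec" (3), from world to camera coordinates, as OpenCV has them. Camera axes: x right, y down, z forward; pixel columns grow to the right and rows downward; lengths in m; the calibration is good to about 2 mm. A picture is of the moment at which its call begins. camera_info takes no time and is no camera call.
- bot.close_job(): hands the job in, once; it reports no verdict.
The state is a dict: "time_s": time; "joint_positions": joint angles; "dq": joint speeds; "effort": joint torques, N m; "eef_pos": TCP position; "ee_rot": TCP orientation; "contact_force": force on the tool from outside, world axes, zero at the start; "moment": the same for the moment, N m; "opening": finger opening in m.
Only numpy, scipy, OpenCV 4.12 (cv2) and the standard library are available. Lean on these libraries where they do the work, as an engineer would, in place of code of your own. Each camera call takes 0.05 s, during which the arm holds its last target.

## Working session

There is one attempt and no reset: what is moved stays moved. The work goes in short steps, Python scripts to look and compute and a tool call to move; the robot and the scene stay as the last step left them, time stands still between calls to the robot, and variables do not carry over. Pictures are saved under pics/ and viewed, and the job is handed in when it is done.

Besides the shell and the picture viewer there is one more tool, called in YAML: its name, and indented under it one key for each argument. drive_tool: Moves the arm, as the interface text tells. Its arguments: {"type":"object","properties":{"steps":{"type":"array","items":{"type":"array","items":{"type":"number"}}},"squeeze":{"type":"number"}},"required":["steps"]}

```bash
mkdir -p pics; python3 - <<'E'
from workcell import readout, vision, bot
import cv2
for n in("side","top"):
    cv2.imwrite(f"pics/{n}0.png",vision.snapshot(n)[:,:,::-1]); print(n,vision.camera_info(n))
print(readout.read_state())
E
```

```text
side {'intrinsics': array([[447.45377288,   0.        , 273.88875343],
       [  0.        , 447.45377288, 209.49135079],
       [  0.        ,   0.        ,   1.        ]]), 'rvec': array([ 0.08376052, -2.84122531,  1.28885196]), 'tvec': array([0.53450248, 0.09043781, 0.99398096])}
top {'intrinsics': array([[455.56970185,   0.        , 275.39270332],
       [  0.        , 455.56970185, 205.65889954],
       [  0.        ,   0.        ,   1.        ]]), 'rvec': array([ 2.2037211 , -2.14715276,  0.08406303]), 'tvec': array([0.00908378, 0.56020536, 1.00366903])}
{'time_s': 0.1, 'joint_positions': array([-8.02321532e+01,  1.66846955e+01, -8.82352770e+00,  6.45542310e+01,
        1.32911374e-03,  8.20180836e+01]), 'dq': array([ 0.03920155,  0.01596134,  0.19396303, -0.03199416, -0.00478359,
       -0.05084093]), 'effort': array([ 8.88550712e-04, -5.37980533e+01,  3.31918645e+01,  9.30567709e-03,
       -1.70859284e-04,  2.12848107e-06]), 'eef_pos': array([ 0.16000025, -0.4996793 ,  0.25581978]), 'ee_rot': array([[-9.52397078e-01, -1.62069640e-04,  3.04860263e-01],
       [-3.04860257e-01,  1.07816434e-03, -9.52396483e-01],
       [-1.74334910e-04, -9.99999406e-01, -1.07624916e-03]]), 'contact_force': array([ 0.50069215, -0.11107705, -0.79768437]), 'moment': array([ 0.02695554, -0.0206395 , -0.04921612]), 'opening': 0.08551300853789998}
```

View pics/side0.png

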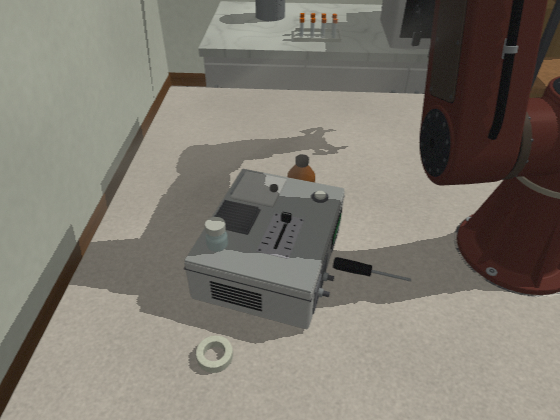

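View pics/top0.png

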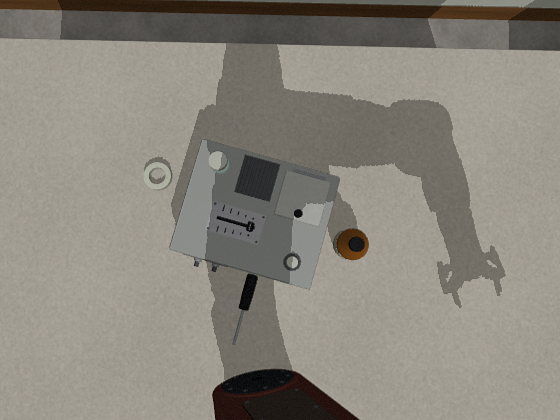

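```bash
python3 - <<'E'
import cv2
a=cv2.imread("pics/top0.png")[130:300,160:350]; cv2.imwrite("pics/topz.png",cv2.resize(a,None,fx=3.5,fy=3.5,interpolation=cv2.INTER_CUBIC))
a=cv2.imread("pics/side0.png")[160:330,180:360]; cv2.imwrite("pics/sidez.png",cv2.resize(a,None,fx=3.5,fy=3.5,interpolation=cv2.INTER_CUBIC))
E
```

```text
(no output)
```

View pics/topz.png

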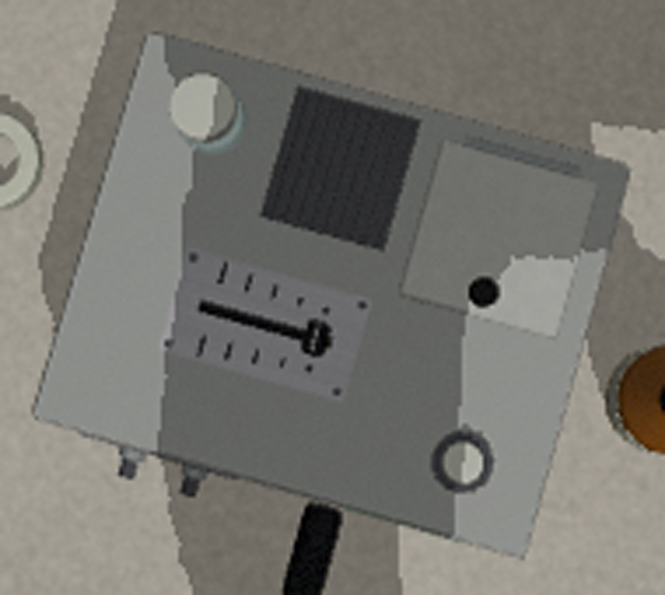

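View pics/sidez.png

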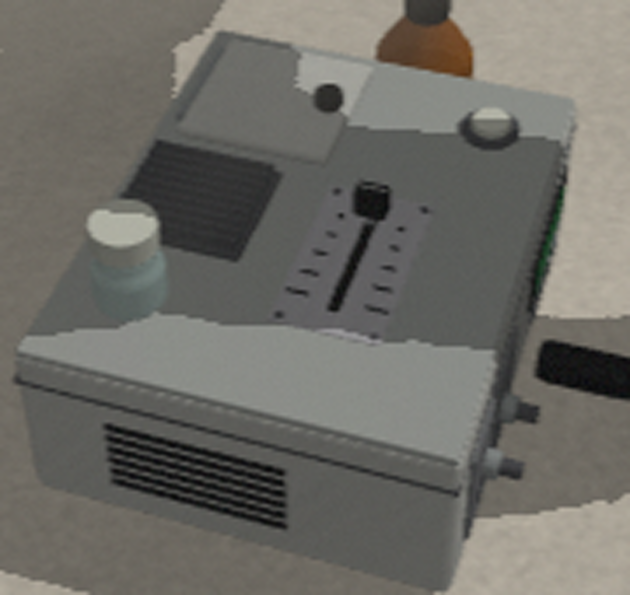

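```bash
cat > h.py <<'E'
import numpy as np, cv2
from workcell import readout, vision, bot
def cam(n):
    c=vision.camera_info(n); R,_=cv2.Rodrigues(c["rvec"]); return c["intrinsics"],R,c["tvec"]
def cast(n,px,z):
    K,R,t=cam(n); C=-R.T@t; d=R.T@np.linalg.inv(K)@np.array([px[0],px[1],1.]); return C+d*(z-C[2])/d[2]
def proj(n,P):
    K,R,t=cam(n); p=K@(R@np.asarray(P)+t); return p[:2]/p[2]
def tri(pa,pb):
    A=[];b=[]
    for n,px in(("top",pa),("side",pb)):
        K,R,t=cam(n);C=-R.T@t;d=R.T@np.linalg.inv(K)@np.array([px[0],px[1],1.]);d/=np.linalg.norm(d);M=np.eye(3)-np.outer(d,d);A.append(M);b.append(M@C)
    return np.linalg.lstsq(np.vstack(A),np.hstack(b),rcond=None)[0]
T=lambda x,y:(x/3.5+160-.36,y/3.5+130-.36)
S=lambda x,y:(x/3.5+180-.36,y/3.5+160-.36)
E
python3 - <<'E'
from h import *
det={(120,150):(150,33),(120,-150):(628,165),(-120,-150):(523,557),(-120,150):(37,415)}
L=np.array(list(det))/1000.; W=np.array([cast("top",T(*v),.12)[:2] for v in det.values()])
print(W)
# rigid fit
lc=L.mean(0);wc=W.mean(0);H=(L-lc).T@(W-wc);th=np.arctan2(H[0,1]-H[1,0],H[0,0]+H[1,1]);R=np.array([[np.cos(th),-np.sin(th)],[np.sin(th),np.cos(th)]]);o=wc-R@lc
print("corner fit",o,np.degrees(th),(L@R.T+o-W)*1000)
for nm,px,z in [("key",(462,461),.130),("collar",(462,461),.124),("pull",(484,291),.138),("knob",(317,338),.147),("dotB",(326,311),.121),("dotF",(309,369),.121),("bar4B",(223,272),.121),("bar4F",(201,346),.121),("slotend",(201,306),.121),("jarcap",(198,106),.175)]:
    p=cast("top",T(*px),z); print(nm,p, R.T@(p[:2]-o)*1000)
for nm,px,z in [("keytop",(491,122),.130),("knob",(372,185),.147),("pull",(329,92),.138),("dotF",(401,229),.121),("dotB",(341,215),.121)]:
    p=cast("side",S(*px),z); print("side",nm,p, R.T@(p[:2]-o)*1000)
E
```

```text
[[ 0.68603471  0.17733377]
 [ 0.61449007 -0.10610544]
 [ 0.3857943  -0.04915937]
 [ 0.45960029  0.23395761]]
corner fit [0.53647984 0.06400664] -14.241263905695412 [[ 3.65817432  2.54247846]
 [ 1.40116158 -4.79884041]
 [-2.52749994 -2.70359706]
 [-2.53183596  4.95995901]]
key [ 0.44000219 -0.01255381  0.13      ] [-74.67844937 -97.94165746]
collar [ 0.43977928 -0.01274041  0.124     ] [-74.84860768 -98.17736293]
pull [ 0.53706415 -0.02262341  0.138     ] [ 21.87782393 -83.8240316 ]
knob [0.50742078 0.07138454 0.147     ] [-2.99810305e+01  2.47659407e-03]
dotB [0.52421186 0.06823549 0.121     ] [-12.93129048   1.08089344]
dotF [0.49030101 0.07706994 0.121     ] [-47.97333208   1.30159932]
bar4B [0.54540689 0.12897089 0.121     ] [-7.32885565 65.1639041 ]
bar4F [0.50198824 0.14020909 0.121     ] [-52.17784684  65.37550589]
slotend [0.52523721 0.14106818 0.121     ] [-29.85469373  71.92757016]
jarcap [0.63307295 0.13953181 0.175     ] [75.04504393 96.96659707]
side keytop [ 0.44018076 -0.00934349  0.13      ] [-75.29511958 -94.78607088]
side knob [0.50852657 0.07070679 0.147     ] [-28.74249472  -0.38241566]
side pull [ 0.53765282 -0.02206142  0.138     ] [ 22.31014565 -83.13449421]
side dotF [0.4914916  0.07746579 0.121     ] [-46.9167018    1.97817004]
side dotB [0.52559945 0.06798242 0.121     ] [-11.52408758   1.17696377]
```

drive_tool:
  steps:
    - [-48.8,0,-41.0,0.559,0]
    - [-48.8,0,-41.0,0.559,0]
    - [-48.8,0,-41.0,0.559,0]
    - [-48.8,0,-41.0,0.559,0]
    - [-48.8,0,-41.0,0.559,0]
    - [-48.8,0,-41.0,0.559,0]
    - [-48.8,0,-41.0,0.559,0]
    - [-48.8,0,-41.0,0.559,0]
    - [-48.8,0,-41.0,0.559,0]
    - [-48.8,0,-41.0,0.559,0]
    - [-48.8,0,-41.0,0.559,0]
    - [-48.8,0,-41.0,0.559,0]
    - [-48.8,0,-41.0,0.559,0]
    - [-48.8,0,-41.0,0.559,0]
    - [-48.8,0,-41.0,0.559,0]
    - [-48.8,0,-41.0,0.559,0]
    - [-48.8,0,-41.0,0.559,0]
    - [-48.8,0,-41.0,0.559,0]
    - [-48.8,0,-41.0,0.559,0]
    - [-48.8,0,-41.0,0.559,0]
  squeeze: 20

```text
time_s: 1.77
eef_pos: [0.4891, -0.0125, 0.2563]
ee_rot: [[-0.981, 0.005, -0.194], [0.194, 0.034, -0.98], [0.001, -0.999, -0.035]]
contact_force: [-0.4, -0.6, 0.2]
opening: -0.0002
```

```bash
python3 - <<'E'
from h import *
s=readout.read_state(); print(s["time_s"],s["eef_pos"],s["ee_rot"],s["contact_force"],s["opening"])
for n in("side","top"): cv2.imwrite(f"pics/{n}1.png",vision.snapshot(n)[:,:,::-1])
a=cv2.imread("pics/side1.png")[100:330,160:360]; a=cv2.resize(a,None,fx=2.6,fy=2.6,interpolation=cv2.INTER_CUBIC); cv2.imwrite("pics/side1z.png",a)
for d in (0,.025): print(proj("side",s["eef_pos"]+d*s["ee_rot"][:,1]))
E
```

```text
1.7667 [ 0.48914356 -0.01249246  0.25626596] [[-0.98093998  0.00535147 -0.19423727]
 [ 0.19430593  0.03421651 -0.98034404]
 [ 0.00139984 -0.99940012 -0.03460417]] [-0.35290177 -0.5955596   0.20516551] -0.00018789788007918235
[298.89760837 141.25435787]
[298.30506136 152.44480401]
```

View pics/side1z.png

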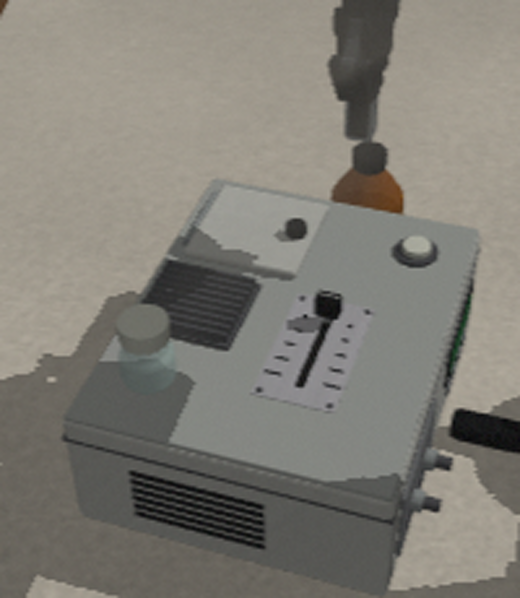

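View pics/top1.png

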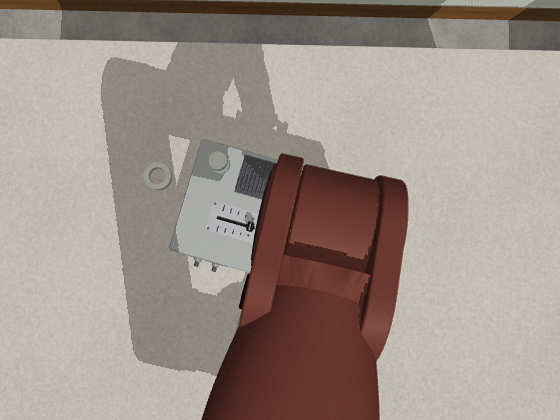

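drive_tool:
  steps:
    - [0,0,0,0,0]
    - [0,0,0,0,0]
    - [0,0,0,0,0]

```text
time_s: 2.12
eef_pos: [0.4896, -0.012, 0.2564]
ee_rot: [[-0.981, 0.006, -0.193], [0.193, 0.034, -0.981], [0.001, -0.999, -0.035]]
contact_force: [-0.5, -0.6, -0.0]
opening: 0.0003
```

```bash
cat >> h.py <<'E'
KN=np.array([.5078,.0712]); U=np.array([.2480,.9688]); V=np.array([.9688,-.2480])
def st():
    s=readout.read_state(); p=s["eef_pos"]; d=p[:2]-KN
    print("t",s["time_s"],"along",d@U*1000,"across",d@V*1000,"tipz-deck",(p[2]-.025-.12)*1000); print("F al/ac/z",s["contact_force"][:2]@U,s["contact_force"][:2]@V,s["contact_force"][2]); print(s["ee_rot"].round(4))
    return s
E
python3 -c "
from h import *
s=st();print(s['eef_pos'])"
```

```text
t 2.1167 along -85.10548911378628 across 2.9981201305934797 tipz-deck 111.40405330561768
F al/ac/z -0.6612095324927053 -0.35180813284838064 -0.0008704100455010301
[[-9.812e-01  5.900e-03 -1.931e-01]
 [ 1.932e-01  3.430e-02 -9.806e-01]
 [ 8.000e-04 -9.994e-01 -3.480e-02]]
[ 0.48959983 -0.01198729  0.25640405]
```

drive_tool:
  steps:
    - [0,0,-2.6,0.056,0]
    - [0,0,-5.3,0.056,0]
    - [0,0,-5.3,0.056,0]
    - [0,0,-5.3,0.056,0]
    - [0,0,-5.3,0.056,0]

```text
time_s: 2.53
eef_pos: [0.4917, -0.0019, 0.2582]
ee_rot: [[-0.981, 0.01, -0.193], [0.193, 0.069, -0.979], [0.004, -0.998, -0.07]]
contact_force: [1.1, 0.2, 0.4]
opening: -0.0002
```

```bash
python3 -c "
from h import *
s=st();print(s['eef_pos'],s['joint_positions'])"
```

```text
t 2.5333 along -74.85635920942191 across 2.4959591363086338 tipz-deck 113.15728800789273
F al/ac/z 0.4413429904525093 1.0234050788276008 0.4364397912989508
[[-0.9811  0.0098 -0.1932]
 [ 0.1934  0.0689 -0.9787]
 [ 0.0037 -0.9976 -0.0695]]
[ 0.49165496 -0.00193418  0.25815729] [-11.21129174  12.78179941 -13.8366348   63.59725904   3.9878749
 179.94253355]
```

drive_tool:
  steps:
    - [0,0,0,-1.515,0]
    - [0,0,0,-1.515,0]
    - [0,0,0,-1.515,0]
    - [0,0,0,-1.515,0]
    - [0,0,0,-1.515,0]
    - [0,0,0,-1.515,0]
    - [0,0,0,-1.515,0]
    - [0,0,0,-1.515,0]
    - [0,0,0,-1.515,0]
    - [0,0,0,-1.515,0]
    - [0,0,0,-1.515,0]
    - [0,0,0,-1.515,0]
    - [0,0,0,-1.515,0]
    - [0,0,0,-1.515,0]

```text
time_s: 3.7
eef_pos: [0.4915, -0.0021, 0.2581]
ee_rot: [[-0.25, 0.01, 0.968], [-0.966, 0.069, -0.251], [-0.069, -0.998, -0.008]]
contact_force: [0.8, 0.3, 0.2]
opening: -0.0003
```

```bash
python3 -c "
from h import *
s=st();print(s['eef_pos'],s['joint_positions'])"
```

```text
t 3.7 along -75.0953767798285 across 2.426441753012212 tipz-deck 113.11322550577444
F al/ac/z 0.5047715131637974 0.7064573839375706 0.16430660816919743
[[-0.2504  0.0097  0.9681]
 [-0.9657  0.0688 -0.2505]
 [-0.069  -0.9976 -0.0079]]
[ 0.49152834 -0.00214848  0.25811323] [-11.23110658  12.77774476 -13.84802619  63.59875717   3.97482272
  93.28460908]
```

```bash
cat >> h.py <<'E'
def shift(al,ac,z):
    "world target offsets mm -> tool cm from measured pose"
    s=readout.read_state(); p=s["eef_pos"]
    t=np.array([*(KN+U*al/1000+V*ac/1000),.12+.025+z/1000])
    print("tool cm",(s["ee_rot"].T@(t-p)*100).round(3))
E
python3 -c "
from h import *
shift(-31,0,105);shift(-31,0,60);shift(-31,0,12)"
```

```text
tool cm [-4.342  1.115 -0.248]
tool cm [-4.031  5.605 -0.212]
tool cm [-3.7   10.393 -0.174]
```

drive_tool:
  steps:
    - [-2.2,0.5,-0.12,0,0]
    - [-4.34,1.1,-0.25,0,0]
    - [-4.34,1.1,-0.25,0,0]
    - [-4.2,3.3,-0.23,0,0]
    - [-4.03,5.6,-0.21,0,0]
    - [-3.9,7.5,-0.2,0,0]
    - [-3.78,9.2,-0.18,0,0]
    - [-3.7,10.3,-0.17,0,0]
    - [-3.7,10.39,-0.17,0,0]
    - [-3.7,10.39,-0.17,0,0]
    - [-3.7,10.39,-0.17,0,0]

```text
time_s: 4.62
eef_pos: [0.5005, 0.0409, 0.1578]
ee_rot: [[-0.25, 0.011, 0.968], [-0.966, 0.069, -0.25], [-0.069, -0.998, -0.007]]
contact_force: [0.6, 0.1, 0.3]
opening: 0.0
```

```bash
python3 - <<'E'
from h import *
s=st();shift(-31,0,12)
for n in("side",): cv2.imwrite(f"pics/{n}2.png",vision.snapshot(n)[:,:,::-1])
a=cv2.imread("pics/side2.png")[140:310,180:360]; a=cv2.resize(a,None,fx=3.5,fy=3.5,interpolation=cv2.INTER_CUBIC); cv2.imwrite("pics/side2z.png",a)
E
```

```text
t 4.6167 along -31.168089968597172 across 0.46604902271006854 tipz-deck 12.777447394685254
F al/ac/z 0.26223309236854514 0.520449647769612 0.3149738582532907
[[-0.2496  0.0106  0.9683]
 [-0.9659  0.0687 -0.2497]
 [-0.0691 -0.9976 -0.0069]]
tool cm [-0.011  0.079 -0.046]
```

View pics/side2z.png

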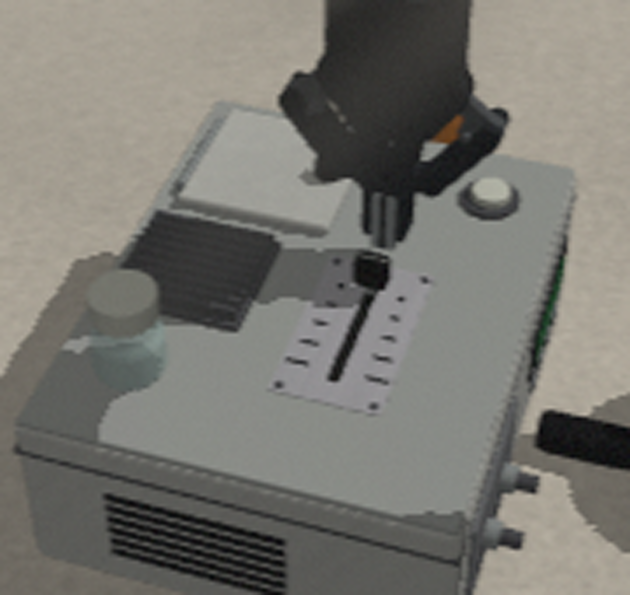

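drive_tool:
  steps:
    - [-0.3,0.05,0,0,0]
    - [-0.6,0.07,0,0,0]
    - [-0.9,0.1,0,0,0]
    - [-0.95,0.1,0,0,0]
    - [-1.0,0.11,0,0,0]
    - [-1.05,0.11,0,0,0]
    - [-1.1,0.12,0,0,0]
    - [-1.15,0.12,0,0,0]
    - [-1.2,0.12,0,0,0]
    - [-1.25,0.12,0,0,0]
    - [-1.3,0.13,0,0,0]
    - [-1.35,0.13,0,0,0]
    - [-1.4,0.13,0,0,0]
    - [-1.4,0.13,0,0,0]

```text
time_s: 5.83
eef_pos: [0.5036, 0.0547, 0.1567]
ee_rot: [[-0.248, 0.01, 0.969], [-0.966, 0.069, -0.248], [-0.069, -0.998, -0.008]]
contact_force: [0.4, -0.5, -0.6]
opening: 0.0003
```

```bash
python3 -c "
from h import *
s=st()"
```

```text
t 5.8333 along -16.98618217284189 across 0.01557150400137696 tipz-deck 11.737657763207093
F al/ac/z -0.38463673457956893 0.4999994192011896 -0.552957377700278
[[-0.2482  0.0098  0.9687]
 [-0.9662  0.0688 -0.2482]
 [-0.0691 -0.9976 -0.0076]]
```

drive_tool:
  steps:
    - [-0.05,0,0,0,0]
    - [-0.1,0.01,0,0,0]
    - [-0.15,0.01,0,0,0]
    - [-0.15,0.01,0,0,0]

```text
time_s: 6.17
eef_pos: [0.5039, 0.0561, 0.1567]
ee_rot: [[-0.248, 0.01, 0.969], [-0.966, 0.068, -0.248], [-0.069, -0.998, -0.008]]
contact_force: [0.1, -0.1, -0.1]
opening: -0.0001
```

drive_tool:
  steps:
    - [-0.05,0,0,0,0]
    - [-0.1,0.01,0,0,0]
    - [-0.15,0.01,0,0,0]
    - [-0.15,0.01,0,0,0]

```text
time_s: 6.5
eef_pos: [0.5041, 0.0568, 0.1567]
ee_rot: [[-0.249, 0.009, 0.968], [-0.966, 0.067, -0.249], [-0.067, -0.998, -0.008]]
contact_force: [-1.9, -6.4, 1.9]
opening: -0.0002
```

```bash
python3 -c "
from h import *
s=st()"
```

```text
t 6.5 along -14.848538591896034 across 0.012302601869903654 tipz-deck 11.72467411774361
F al/ac/z -6.683012531124355 -0.28467280800387085 1.8829585221777494
[[-0.2489  0.0093  0.9685]
 [-0.9662  0.0669 -0.2489]
 [-0.0672 -0.9977 -0.0076]]
```

drive_tool:
  steps:
    - [-0.05,0,0,0,0]
    - [-0.1,0.01,0,0,0]
    - [-0.15,0.01,0,0,0]
    - [-0.2,0.01,0,0,0]
    - [-0.25,0.02,0,0,0]
    - [-0.3,0.02,0,0,0]
    - [-0.3,0.02,0,0,0]

```text
time_s: 7.08
eef_pos: [0.5051, 0.0605, 0.1567]
ee_rot: [[-0.248, 0.01, 0.969], [-0.966, 0.069, -0.248], [-0.069, -0.998, -0.008]]
contact_force: [-1.7, -2.8, 0.4]
opening: 0.0
```

```bash
python3 -c "
from h import *
s=st()"
```

```text
t 7.0833 along -11.016713333150667 across -0.0015280353698948737 tipz-deck 11.715993702755444
F al/ac/z -3.133819130012238 -0.9795877386112143 0.39781013261802545
[[-0.2483  0.0097  0.9686]
 [-0.9662  0.0688 -0.2484]
 [-0.0691 -0.9976 -0.0077]]
```

drive_tool:
  steps:
    - [-0.05,0,0,0,0]
    - [-0.1,0.01,0,0,0]
    - [-0.15,0.01,0,0,0]
    - [-0.2,0.01,0,0,0]
    - [-0.25,0.02,0,0,0]
    - [-0.3,0.02,0,0,0]
    - [-0.3,0.02,0,0,0]

```text
time_s: 7.67
eef_pos: [0.5059, 0.0638, 0.1568]
ee_rot: [[-0.248, 0.01, 0.969], [-0.966, 0.069, -0.248], [-0.07, -0.998, -0.008]]
contact_force: [0.4, -0.3, -0.4]
opening: 0.0001
```

drive_tool:
  steps:
    - [-0.03,0,0,0,0]
    - [-0.06,0,0,0,0]
    - [-0.1,0.01,0,0,0]
    - [-0.1,0.01,0,0,0]

```text
time_s: 8.0
eef_pos: [0.5061, 0.0645, 0.1567]
ee_rot: [[-0.248, 0.01, 0.969], [-0.966, 0.069, -0.248], [-0.069, -0.998, -0.008]]
contact_force: [-0.1, -0.3, -0.8]
opening: 0.0002
```

```bash
python3 - <<'E'
from h import *
s=st()
for n in("side",): cv2.imwrite(f"pics/{n}3.png",vision.snapshot(n)[:,:,::-1])
a=cv2.imread("pics/side3.png")[180:290,220:330]; a=cv2.resize(a,None,fx=5,fy=5,interpolation=cv2.INTER_CUBIC); cv2.imwrite("pics/side3z.png",a)
E
```

```text
t 8.0 along -6.886116406357873 across -0.003776920810263207 tipz-deck 11.72651588847512
F al/ac/z -0.3731588220026042 -0.05193641936268633 -0.8025379183987327
[[-0.2481  0.0098  0.9687]
 [-0.9662  0.069  -0.2482]
 [-0.0693 -0.9976 -0.0076]]
```

View pics/side3z.png

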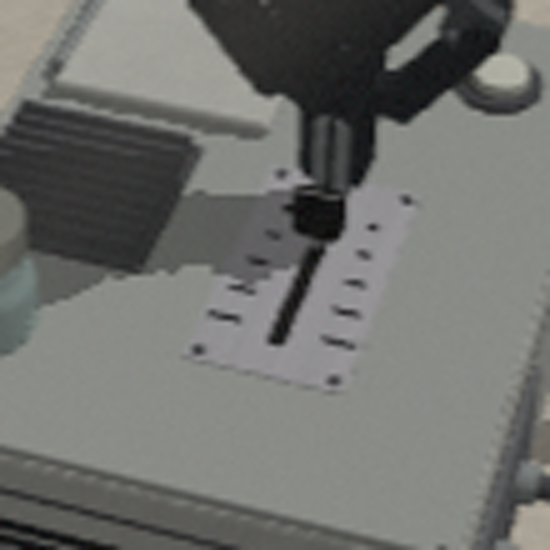

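```bash
python3 - <<'E'
from h import *
for y in (0,8,16,32,48):
    P=[*(KN+U*y/1000),.147]; P2=[*(KN+U*y/1000),.128]
    print(y,(proj("side",P)-[220,180]+.4)*5,(proj("side",P2)-[220,180]+.4)*5)
E
```

```text
0 [333.460604   165.40790593] [332.40923679 201.64915416]
8 [327.5563255  178.58359756] [326.58285505 214.87438869]
16 [321.57256113 191.93666589] [320.67917048 228.27509199]
32 [309.3600667  219.18945563] [308.63365632 255.61706116]
48 [296.80965445 247.19632586] [296.2597962 283.7043389]
```

drive_tool:
  steps:
    - [-0.2,0.01,0,0,0]
    - [-0.4,0.03,0,0,0]
    - [-0.6,0.04,0,0,0]
    - [-0.65,0.04,0,0,0]
    - [-0.7,0.05,0,0,0]
    - [-0.75,0.05,0,0,0]
    - [-0.8,0.05,0,0,0]
    - [-0.85,0.06,0,0,0]
    - [-0.9,0.06,0,0,0]
    - [-0.9,0.06,0,0,0]

```text
time_s: 8.88
eef_pos: [0.5081, 0.0724, 0.1567]
ee_rot: [[-0.249, 0.009, 0.969], [-0.966, 0.067, -0.249], [-0.067, -0.998, -0.008]]
contact_force: [-0.9, -7.0, 1.0]
opening: 0.0001
```

drive_tool:
  steps:
    - [-0.05,0,0,0,0]
    - [-0.1,0.01,0,0,0]
    - [-0.15,0.01,0,0,0]
    - [-0.2,0.01,0,0,0]
    - [-0.25,0.02,0,0,0]
    - [-0.3,0.02,0,0,0]
    - [-0.35,0.02,0,0,0]
    - [-0.4,0.03,0,0,0]
    - [-0.4,0.03,0,0,0]

```text
time_s: 9.63
eef_pos: [0.5094, 0.0773, 0.1567]
ee_rot: [[-0.248, 0.01, 0.969], [-0.966, 0.069, -0.248], [-0.07, -0.998, -0.008]]
contact_force: [-0.9, -0.5, -0.5]
opening: -0.0003
```

```bash
python3 -c "
from h import *
s=st()"
```

```text
t 9.6333 along 6.335679591243073 across 0.040448643314651436 tipz-deck 11.737365457830357
F al/ac/z -0.6632041974523015 -0.7709818145122598 -0.4783864315312838
[[-0.2481  0.01    0.9687]
 [-0.9662  0.0694 -0.2482]
 [-0.0697 -0.9975 -0.0076]]
```

drive_tool:
  steps:
    - [-0.02,0,0,0,0]
    - [-0.05,0,0,0,0]
    - [-0.05,0,0,0,0]

```text
time_s: 9.88
eef_pos: [0.5094, 0.0777, 0.1567]
ee_rot: [[-0.248, 0.01, 0.969], [-0.966, 0.069, -0.248], [-0.069, -0.998, -0.008]]
contact_force: [-0.0, -0.6, -0.3]
opening: -0.0001
```

```bash
python3 - <<'E'
from h import *
s=st()
for n in("side",): cv2.imwrite(f"pics/{n}4.png",vision.snapshot(n)[:,:,::-1])
a=cv2.imread("pics/side4.png")[180:290,220:330]; a=cv2.resize(a,None,fx=5,fy=5,interpolation=cv2.INTER_CUBIC); cv2.imwrite("pics/side4z.png",a)
E
```

```text
t 9.8833 along 6.698718145111559 across -0.01362943762147222 tipz-deck 11.7341810099085
F al/ac/z -0.632562440584375 0.1262261342772527 -0.34430298809445425
[[-0.2481  0.0098  0.9687]
 [-0.9662  0.0691 -0.2482]
 [-0.0694 -0.9976 -0.0077]]
```

View pics/side4z.png

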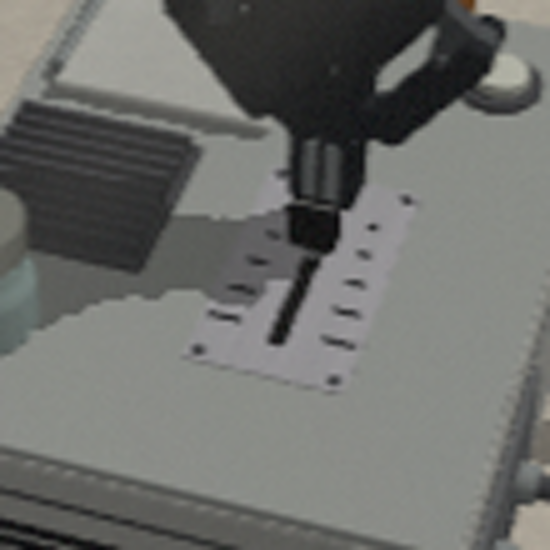

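drive_tool:
  steps:
    - [-0.03,0,0,0,0]
    - [-0.06,0,0,0,0]
    - [-0.1,0.01,0,0,0]
    - [-0.1,0.01,0,0,0]
    - [-0.1,0.01,0,0,0]

```text
time_s: 10.35
eef_pos: [0.5098, 0.0787, 0.1568]
ee_rot: [[-0.248, 0.01, 0.969], [-0.966, 0.069, -0.248], [-0.07, -0.998, -0.007]]
contact_force: [0.8, 0.0, -0.1]
opening: 0.0001
```

```bash
python3 - <<'E'
from h import *
s=st()
for n in("side",): cv2.imwrite(f"pics/{n}5.png",vision.snapshot(n)[:,:,::-1])
a=cv2.imread("pics/side5.png")[180:290,220:330]; a=cv2.resize(a,None,fx=5,fy=5,interpolation=cv2.INTER_CUBIC); cv2.imwrite("pics/side5z.png",a)
E
```

```text
t 10.35 along 7.745425388082859 across 0.08355542628752553 tipz-deck 11.81266698446795
F al/ac/z 0.24227965985327368 0.7937624716654793 -0.14622900447261278
[[-0.2481  0.0101  0.9687]
 [-0.9662  0.0693 -0.2482]
 [-0.0696 -0.9975 -0.0075]]
```

View pics/side5z.png

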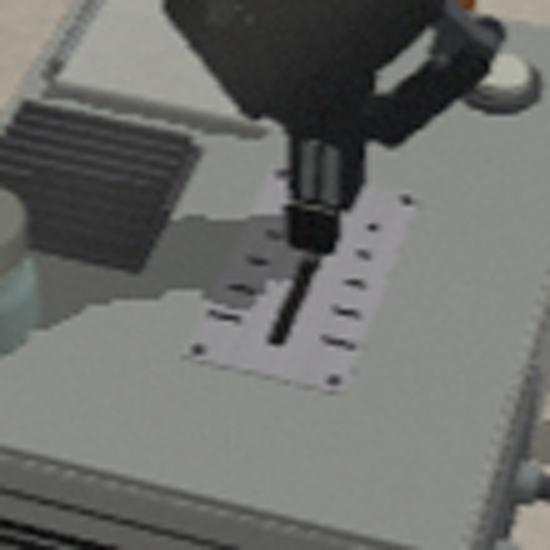

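drive_tool:
  steps:
    - [-0.03,0,0,0,0]
    - [-0.06,0,0,0,0]
    - [-0.1,0.01,0,0,0]
    - [-0.1,0.01,0,0,0]
    - [-0.1,0.01,0,0,0]

```text
time_s: 10.82
eef_pos: [0.5099, 0.0796, 0.1567]
ee_rot: [[-0.248, 0.01, 0.969], [-0.966, 0.069, -0.248], [-0.069, -0.998, -0.008]]
contact_force: [0.2, 0.6, 0.7]
opening: 0.0002
```

```bash
python3 - <<'E'
from h import *
s=st()
for n in("side",): cv2.imwrite(f"pics/{n}6.png",vision.snapshot(n)[:,:,::-1])
a=cv2.imread("pics/side6.png")[180:290,220:330]; a=cv2.resize(a,None,fx=5,fy=5,interpolation=cv2.INTER_CUBIC); cv2.imwrite("pics/side6z.png",a)
E
```

```text
t 10.8167 along 8.623427372802553 across -0.017139697912505497 tipz-deck 11.70682523836794
F al/ac/z 0.6792408290177736 0.049189756289875146 0.7152136201374439
[[-0.2481  0.0098  0.9687]
 [-0.9663  0.069  -0.2482]
 [-0.0692 -0.9976 -0.0077]]
```

View pics/side6z.png

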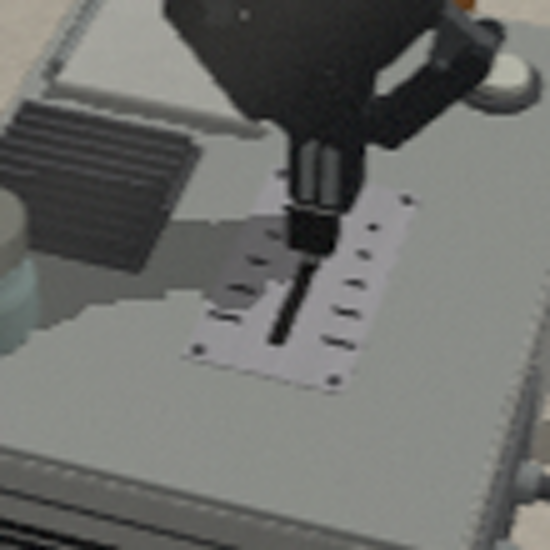

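```bash
python3 - <<'E'
import cv2,numpy as np
o=[]
for n in (2,3,4,6):
    a=cv2.imread(f"pics/side{n}.png")[200:260,255:305]; o.append(cv2.convertScaleAbs(cv2.resize(a,None,fx=8,fy=8,interpolation=cv2.INTER_NEAREST)[:,:],alpha=2.0))
g=np.vstack([np.hstack(o[:2]),np.hstack(o[2:])]); cv2.imwrite("pics/cmp.png",cv2.resize(g,(500*1,600)))
E
```

```text
(no output)
```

View pics/cmp.png

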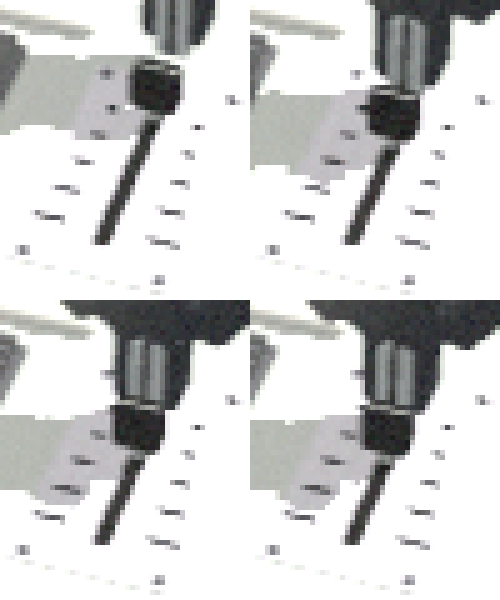

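drive_tool:
  steps:
    - [-0.03,0,0,0,0]
    - [-0.06,0,0,0,0]
    - [-0.1,0.01,0,0,0]
    - [-0.1,0.01,0,0,0]

```text
time_s: 11.2
eef_pos: [0.5102, 0.0805, 0.1567]
ee_rot: [[-0.248, 0.01, 0.969], [-0.966, 0.069, -0.248], [-0.069, -0.998, -0.008]]
contact_force: [-0.9, 0.5, 0.1]
opening: -0.0002
```

```bash
cat >> h.py <<'E'
def cmp(n,old):
    cv2.imwrite(f"pics/side{n}.png",vision.snapshot("side")[:,:,::-1])
    o=[cv2.convertScaleAbs(cv2.resize(cv2.imread(f"pics/side{k}.png")[200:260,255:305],None,fx=5,fy=5,interpolation=cv2.INTER_NEAREST),alpha=2.0) for k in (*old,n)]
    cv2.imwrite(f"pics/cmp{n}.png",np.hstack(o))
E
python3 - <<'E'
from h import *
s=st();cmp(7,(3,6))
E
```

```text
t 11.2 along 9.588956988690335 across 0.015679989169562928 tipz-deck 11.675279020655044
F al/ac/z 0.22385066871965698 -0.957025789393873 0.05367616430905829
[[-0.2482  0.0098  0.9687]
 [-0.9662  0.0689 -0.2483]
 [-0.0691 -0.9976 -0.0076]]
```

View pics/cmp7.png

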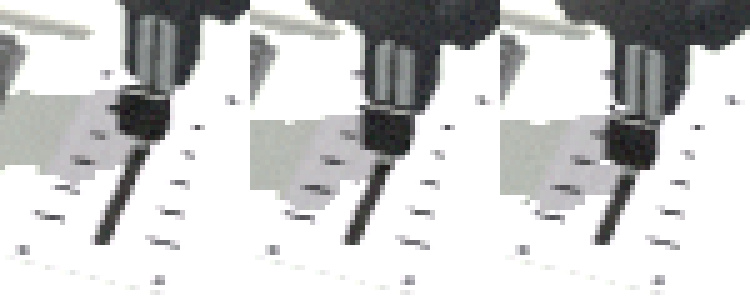

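drive_tool:
  steps:
    - [-0.2,0.01,0,0,0]
    - [-0.4,0.03,0,0,0]
    - [-0.6,0.04,0,0,0]
    - [-0.65,0.04,0,0,0]
    - [-0.7,0.05,0,0,0]
    - [-0.75,0.05,0,0,0]
    - [-0.8,0.05,0,0,0]
    - [-0.85,0.06,0,0,0]
    - [-0.9,0.06,0,0,0]
    - [-0.9,0.06,0,0,0]

```text
time_s: 12.08
eef_pos: [0.5122, 0.0883, 0.1567]
ee_rot: [[-0.249, 0.009, 0.968], [-0.966, 0.067, -0.249], [-0.067, -0.998, -0.008]]
contact_force: [-0.7, -5.8, 2.0]
opening: -0.0002
```

drive_tool:
  steps:
    - [-0.05,0,0,0,0]
    - [-0.1,0.01,0,0,0]
    - [-0.15,0.01,0,0,0]
    - [-0.2,0.01,0,0,0]
    - [-0.25,0.02,0,0,0]
    - [-0.3,0.02,0,0,0]
    - [-0.35,0.02,0,0,0]
    - [-0.4,0.03,0,0,0]
    - [-0.4,0.03,0,0,0]

```text
time_s: 12.83
eef_pos: [0.5135, 0.0934, 0.1567]
ee_rot: [[-0.248, 0.01, 0.969], [-0.966, 0.069, -0.248], [-0.07, -0.998, -0.008]]
contact_force: [1.2, -0.9, 0.4]
opening: -0.0003
```

```bash
python3 - <<'E'
from h import *
s=st();cmp(8,(3,7))
E
```

```text
t 12.8333 along 22.95297939723594 across 0.024717435402696813 tipz-deck 11.67579073059885
F al/ac/z -0.6117421023180075 1.4031710882313673 0.43184763713230206
[[-0.2479  0.01    0.9687]
 [-0.9663  0.0695 -0.248 ]
 [-0.0698 -0.9975 -0.0076]]
```

View pics/cmp8.png

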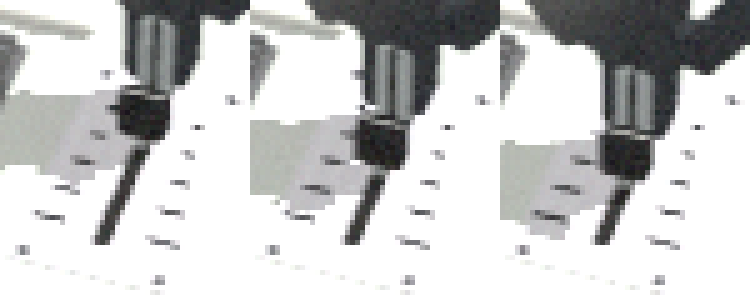

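Not yet snapped (lever near 38–39 mm). Creep on.

drive_tool:
  steps:
    - [-0.04,0,0,0,0]
    - [-0.08,0,0,0,0]
    - [-0.12,0.01,0,0,0]
    - [-0.16,0.01,0,0,0]
    - [-0.2,0.01,0,0,0]
    - [-0.2,0.01,0,0,0]
    - [-0.2,0.01,0,0,0]

```text
time_s: 13.47
eef_pos: [0.5139, 0.0951, 0.1567]
ee_rot: [[-0.248, 0.01, 0.969], [-0.966, 0.069, -0.248], [-0.069, -0.998, -0.008]]
contact_force: [-0.1, -0.1, 0.4]
opening: 0.0001
```

```bash
python3 - <<'E'
from h import *
s=st();cmp(9,(7,8))
E
```

```text
t 13.4667 along 24.699929493266666 across -0.034238317822515636 tipz-deck 11.68133407884081
F al/ac/z -0.09107220308662833 -0.12618437275517078 0.35073710902026
[[-0.2481  0.0097  0.9687]
 [-0.9663  0.0691 -0.2482]
 [-0.0693 -0.9976 -0.0077]]
```

View pics/cmp9.png

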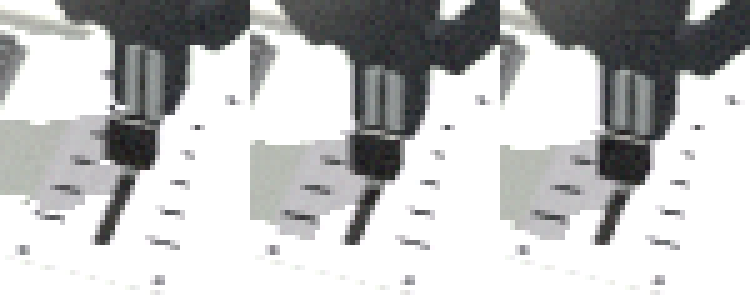

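Still at the crest. One more millimetre.

drive_tool:
  steps:
    - [-0.03,0,0,0,0]
    - [-0.06,0,0,0,0]
    - [-0.1,0.01,0,0,0]
    - [-0.1,0.01,0,0,0]

```text
time_s: 13.85
eef_pos: [0.5142, 0.096, 0.1567]
ee_rot: [[-0.248, 0.01, 0.969], [-0.966, 0.069, -0.248], [-0.069, -0.998, -0.008]]
contact_force: [-0.4, 0.4, -0.2]
opening: -0.0001
```

```bash
python3 - <<'E'
from h import *
s=st();cmp(10,(7,9))
E
```

```text
t 13.85 along 25.63228925670582 across 0.01390723404713655 tipz-deck 11.687285339228193
F al/ac/z 0.32348792396095366 -0.4531925012070059 -0.2413632791596972
[[-0.2482  0.0098  0.9687]
 [-0.9662  0.0689 -0.2483]
 [-0.0692 -0.9976 -0.0076]]
```

View pics/cmp10.png

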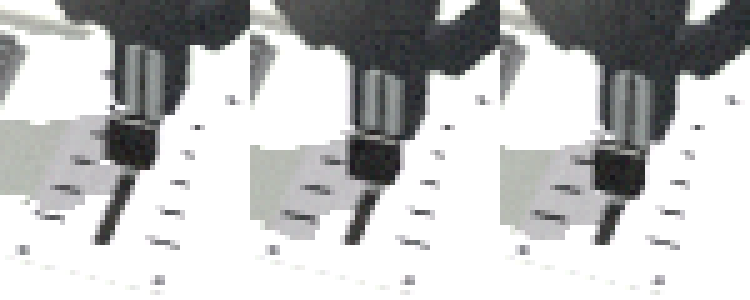

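```bash
python3 - <<'E'
from h import *
shift(12,0,13);shift(0,0,45);shift(-99.7,-44.8,45);shift(-99.7,-44.8,14)
E
```

```text
tool cm [ 1.348 -0.227 -0.002]
tool cm [ 2.324 -3.502 -0.026]
tool cm [12.274 -4.157 -4.503]
tool cm [12.489 -1.065 -4.479]
```

drive_tool:
  steps:
    - [0.6,-0.1,0,0,0]
    - [1.35,-0.23,0,0,0]
    - [2.0,-1.8,0,0,0]
    - [2.3,-3.5,0,0,0]
    - [4.8,-3.7,-1.1,0,0]
    - [7.3,-3.8,-2.2,0,0]
    - [9.8,-4.0,-3.3,0,0]
    - [12.27,-4.16,-4.5,0,0]
    - [12.27,-4.16,-4.5,0,0]
    - [12.38,-2.6,-4.5,0,0]
    - [12.49,-1.07,-4.48,0,0]
    - [12.49,-1.07,-4.48,0,0]
    - [12.49,-1.07,-4.48,0,0]

```text
time_s: 14.98
eef_pos: [0.4391, -0.0145, 0.1589]
ee_rot: [[-0.249, 0.008, 0.969], [-0.966, 0.069, -0.249], [-0.069, -0.998, -0.009]]
contact_force: [-0.6, 0.4, -0.0]
opening: 0.0001
```

```bash
python3 - <<'E'
from h import *
s=st();shift(-99.7,-44.8,4)
cv2.imwrite("pics/side11.png",vision.snapshot("side")[:,:,::-1])
a=cv2.imread("pics/side11.png")[150:290,220:360]; a=cv2.resize(a,None,fx=4.2,fy=4.2,interpolation=cv2.INTER_CUBIC); cv2.imwrite("pics/side11z.png",a)
E
```

```text
t 14.9833 along -100.04921133406316 across -45.30762308415189 tipz-deck 13.922447001831179
F al/ac/z 0.21460572475421483 -0.6257048955658764 -0.03901845789562758
[[-0.2487  0.0084  0.9685]
 [-0.9661  0.0691 -0.2487]
 [-0.069  -0.9976 -0.0091]]
tool cm [0.034 0.992 0.059]
```

View pics/side11z.png

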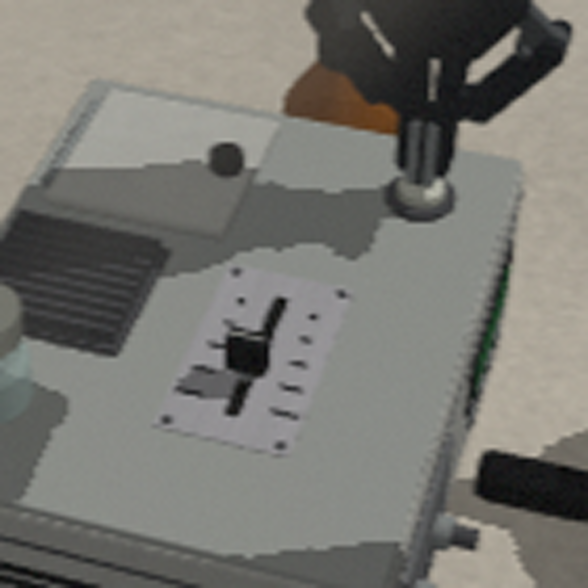

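drive_tool:
  steps:
    - [0,0.1,0,0,0]
    - [0,0.2,0,0,0]
    - [0,0.3,0,0,0]
    - [0,0.4,0,0,0]
    - [0,0.5,0,0,0]
    - [0,0.6,0,0,0]
    - [0,0.6,0,0,0]

```text
time_s: 15.62
eef_pos: [0.4399, -0.014, 0.1531]
ee_rot: [[-0.248, 0.01, 0.969], [-0.966, 0.069, -0.248], [-0.069, -0.998, -0.007]]
contact_force: [0.9, -0.9, 3.4]
opening: -0.0002
```

drive_tool:
  steps:
    - [0,0.1,0,0,0]
    - [0,0.2,0,0,0]
    - [0,0.25,0,0,0]
    - [0,0.25,0,0,0]

```text
time_s: 15.95
eef_pos: [0.4399, -0.014, 0.1506]
ee_rot: [[-0.248, 0.01, 0.969], [-0.966, 0.068, -0.248], [-0.069, -0.998, -0.007]]
contact_force: [0.3, -2.4, 3.6]
opening: -0.0001
```

```bash
python3 - <<'E'
from h import *
s=st()
E
```

```text
t 15.95 along -99.34239725863827 across -44.62928947333646 tipz-deck 5.621276847131041
F al/ac/z -2.2776372625549515 0.8727874419236253 3.5958208044769613
[[-0.2484  0.0101  0.9686]
 [-0.9662  0.0684 -0.2485]
 [-0.0687 -0.9976 -0.0072]]
```

drive_tool:
  steps:
    - [0,0.05,0,0,0]
    - [0,0.1,0,0,0]
    - [0,0.1,0,0,0]

```text
time_s: 16.2
eef_pos: [0.44, -0.014, 0.1502]
ee_rot: [[-0.248, 0.011, 0.969], [-0.966, 0.068, -0.249], [-0.069, -0.998, -0.007]]
contact_force: [-2.8, -3.4, 12.8]
opening: -0.0002
```

drive_tool:
  steps:
    - [0,0.03,0,0,0]
    - [0,0.07,0,0,0]
    - [0,0.07,0,0,0]

```text
time_s: 16.45
eef_pos: [0.4401, -0.014, 0.15]
ee_rot: [[-0.248, 0.011, 0.969], [-0.966, 0.068, -0.249], [-0.068, -0.998, -0.006]]
contact_force: [-4.5, -4.1, 20.0]
opening: -0.0004
```

```bash
python3 - <<'E'
from h import *
s=st()
E
```

```text
t 16.45 along -99.34212320713428 across -44.48415928935041 tipz-deck 4.951243738435723
F al/ac/z -5.140918174419881 -3.352762641137865 19.9809423807028
[[-0.2484  0.0108  0.9686]
 [-0.9662  0.0678 -0.2485]
 [-0.0684 -0.9976 -0.0064]]
```

drive_tool:
  steps:
    - [0,-0.2,0,0,0]
    - [0,-0.5,0,0,0]
    - [0,-1.5,0,0,0]
    - [0,-4,0,0,0]
    - [0,-7,0,0,0]
    - [0,-9,0,0,0]
    - [3,-10,-3,0,0]
    - [6,-10,-3,0,0]
    - [9,-10,-3,0,0]
    - [12,-10,-3,0,0]
    - [15,-10,-3,0,0]
    - [15,-10,-3,0,0]
    - [15,-10,-3,0,0]

```text
time_s: 17.53
eef_pos: [0.3718, -0.1586, 0.238]
ee_rot: [[-0.251, 0.009, 0.968], [-0.965, 0.07, -0.251], [-0.07, -0.997, -0.009]]
contact_force: [0.3, -0.1, -0.5]
opening: -0.0001
```

```bash
python3 - <<'E'
from h import *
s=st();print(s['eef_pos'])
o=[]
for n,(y,x) in (("side",(150,220)),("top",(160,200))):
    im=vision.snapshot(n)[:,:,::-1]; cv2.imwrite(f"pics/{n}12.png",im)
    o.append(cv2.resize(im[y:y+140,x:x+140],None,fx=2.8,fy=2.8,interpolation=cv2.INTER_CUBIC))
cv2.imwrite("pics/end.png",np.hstack(o))
E
```

```text
t 17.5333 along -256.33996978050646 across -74.76056371038293 tipz-deck 93.02992076985412
F al/ac/z -0.03388185840551648 0.2805093356885188 -0.4719277490091468
[[-0.2512  0.009   0.9679]
 [-0.9654  0.0702 -0.2512]
 [-0.0702 -0.9975 -0.009 ]]
[ 0.37181018 -0.15858375  0.23802992]
```

View pics/end.png

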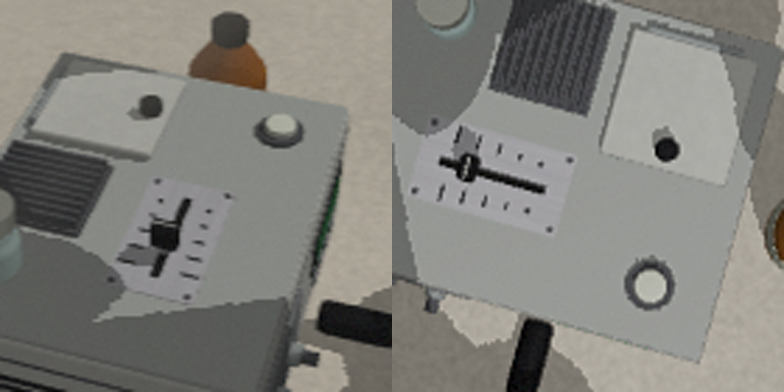

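View pics/side12.png

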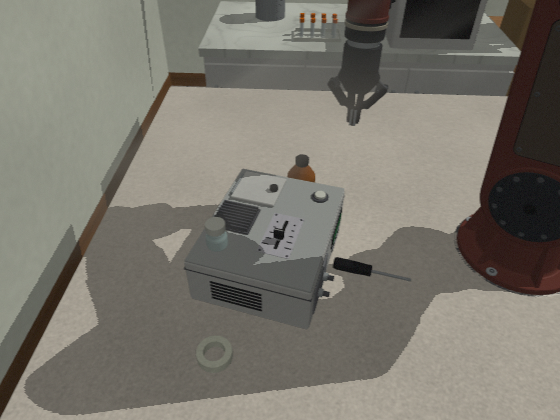

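```bash
python3 - <<'E'
from h import *
p=cast("top",(226.4,219.6),.147); print((p[:2]-KN)@U*1000,(p[:2]-KN)@V*1000)
s=st(); bot.close_job()
E
```

```text
49.05588518956052 -0.7208107731785905
t 17.6333 along -254.95318088951245 across -74.68492668802045 tipz-deck 93.22758605693232
F al/ac/z -0.5515040345749277 -0.352489010044569 -0.6195703004356218
[[-0.2485  0.0091  0.9686]
 [-0.9661  0.0701 -0.2485]
 [-0.0701 -0.9975 -0.0086]]
the job is handed in; nothing more can be done
```

The lever is in the third click, and I then pressed the zero key fully and let it come back up. I handed the job in at about 17.6 s.

- **Lever:** it started shut. I slid it with the closed fingertips only. Each click took about 6–7 N to leave, and I stopped after the third snap. The last top picture puts it at about 49 mm, against 48 ± 2.5 mm and a measuring accuracy of about 2 mm, with the index line at the third bar.
- **Zero key:** the force rose to about 3.6 N as the key went down, then jumped to 20 N at the stop with the fingertip about 5 mm above the deck. After I lifted off, the picture shows it up again. Key travel is inferred from force and height, because the finger hid the key while it was down.
- **Loose items:** the jar, bottle, tape roll and screwdriver look unmoved. I judged this by eye and did not measure it.
- **Arm:** it ended clear of everything, with force readings at noise level.

**What went wrong or disagreed:**
- My first turn ran joint 6 to its 180° limit, which left the tool tilted about 4°. I turned it back by 87° and allowed for the tilt in every later move.
- The fingertip met the knob about 4 mm later than I had predicted, so I relied on the felt contact instead.

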